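# Set the running clearance of a plate clamp on an optical table

## Robot

A 6-joint arm with a two-finger parallel gripper is mounted at the origin on the work surface. World frame = base frame: x ahead of the robot, y to its left, z up, the work surface at z = 0. Lengths are in m, angles in rad, forces in N, time in s.
With the tool pointing down it reaches from about 0.15 to 0.775 m from the base axis. Payload 6.1 kg.
Tool frame: the origin (TCP) lies between the finger pads; the fingertips stand 25 mm ahead of it and the grasp point (between the pads) lies 6 mm ahead of it (bot.tcp_to_tips is the distance from the TCP to the fingertips, in m); z points along the fingers, y is the line along which they close (so a half turn about z gives the same grasp; the last joint's range is limited). The gripper opens to 85 mm and grips with 20 to 120 N. Pads are 22 mm wide; open, the fingers measure 114 mm over their backs; the gripper's body (76 mm by 85 mm) begins 54 mm behind the grasp point. The pads swing forward as they close: fully open they stand 13 mm farther back than shut.
Start: joints at [1.228, 0.126, -0.04, 1.405, 0, 1.571], TCP at [0.176, 0.494, 0.256] pointing down, gripper open.
Joint ranges: [-2.72, 2.72], [-0.95, 1.95], [-1.27, 1.35], [-1.78, 2.02], [-1.46, 1.47], [-3.14, 3.14]. Speed limits (rad/s): [2.39, 2.39, 3.01, 3.14, 3.14, 3.14].

## Interface

Orientations are given as a rotation vector (axis times angle).
In Python, from workcell import bot gives the robot as it stands. The module is installed in compiled form; this text tells all that it offers.
- The arm moves only by the tool send_rows, never from a script. Its argument "motion" is a list that holds one entry, the list of rows, each a list of 5 numbers: the shift along the tool's x, y, z in mm, then the turn about the tool's z in degrees, then the closure in counts, from 0 (fully open) to 255 (shut). In form: [[[dx, dy, dz, turn, fingers], ...]]. A call has 1 to 20 rows; each row is the pose to reach, as a shift and turn from the pose commanded when the call began, along the tool's axes at that moment; what a row does not reach only later rows make up. A row lasts 1/8 s, in which the tool goes at most 62.5 mm and 10.7 degrees, less where a joint would pass 70% of its speed; a pose out of reach is approached as far as the arm can. A call with a gripper value outside its range is refused whole. The fingers move at their own pace and stop on an object; "squeeze" is the grip in N (left out, the last holds). Time passes only in rows, so rows that repeat a pose let the fingers close. It gives the time, the measured TCP pose, the force, the opening and the grip force at its end, in the units of the state.
- bot.state(): the state, without advancing time (a new reading comes with each control period).
- bot.read_camera(name): name is "side" or "top"; returns the picture (480x640x3 uint8, red, green, blue); there is no depth.
- bot.camera_params(name): a dict with "K" (3x3 intrinsics, pixels), "xyz" and "attitude" of the camera in the world. Camera axes: x right, y down, z forward; pixel columns grow to the right and rows downward; lengths in m; the calibration is good to about 2 mm. A picture is of the moment at which its call begins. camera_params takes no time and is no camera call.
- bot.hand_in(): hands the job in; it is judged then, once.
Trained networks look in the newest picture that a camera, given by its name, has taken for a name from the list of things; names that differ only in an ending like _2 or _b are one class to them, and where a whole thing is asked for, a point or a joint stands for the part that bears it (a point fixed in the world has none). Each returns a list of dicts, best first, with "p" (0 to 1); they miss things now and then, are a little off and sometimes report something else, mostly with a low value. They report only what shows in the picture. A call takes as long as a camera call.
- bot.search_frame(camera, thing): "point" ([row, column] in pixels, amid what is visible of it).
The state is a dict: "t": time; "q": joint angles; "joint_velocities": joint speeds; "joint_efforts": joint torques, N m; "tcp_pos": TCP position; "tool_rot": TCP orientation; "wrist_force": force on the tool from outside, world axes, zero at the start; "moment": the same for the moment, N m; "grip_width": opening from 0.0 (shut) to 1.0 (fully open); "grasp_force": force on a finger pad.
Only numpy, scipy, OpenCV 4.12 (cv2) and the standard library are available. Lean on these libraries where they do the work, as an engineer would, in place of code of your own. Each camera call takes 0.05 s, during which the arm holds its last target. There are 200 camera calls.

## Task

Set the running clearance of the plate clamp: slide the narrower of the two flat gauge blades into the gap under the clamp's bridge until it is fully home against the end stop, and leave it lying there. Then screw the clamp's knurled cap down (clockwise) until it bottoms out, back it off a quarter turn, and finish while holding: the program ends with the gripper still closed around the cap at that setting. Leave everything else on the table where it is.

Things in the scene. Friction and masses are not known exactly. Their poses are not given: they have to be found in the camera images.
- clamp: Plate clamp bolted to the table. Origin on the table under the cap's axis; +x is the way a blade is pushed in, z up. Dark base plate x = -85 to +45 mm, y = +-35 mm; its top (z = 10 mm) is the channel's floor. A dark bridge, 56 mm (x) by 60 mm (y), z = 19 to 31 mm, spans the channel; the cap stands on it.
- gap_mouth (a point): Middle of the gap's mouth under the bridge, on the channel's floor, at clamp x = -28 mm. The gap is 27 mm wide and 9 mm high. Aluminium rails (tops 19 mm above the table) make a straight channel 27 mm wide from clamp x = -45 mm to the end stop; before it, out to x = -80 mm, they flare to about 58 mm.
- end_stop (a point): Middle of the end stop's face on the channel's floor, under the bridge's far edge, at clamp x = +30 mm.
- cap (a joint): Turn of the cap on its right-hand thread, rad: 0 bottomed out (hard stop, on the thread: the blade is never squeezed), growing as it is unscrewed (anticlockwise from above), up to 4.4. Starts at 1.6 to 3.0. About 0.05 N m of friction; stays where it is left; rises 1.6 mm per rad. A quarter turn is 1.57 rad.
- cap_top (a point): Centre of the cap's top face, on the turning axis; its axes turn with the cap. The cap is a steel knurled cylinder, 38 mm in diameter, 36 mm high, with a dark index line on its top; when bottomed out its underside is 32 mm and its top 68 mm above the table (bridge top 31 mm).
- gauge: Narrower gauge: flat steel blade 24 mm wide, 5 mm thick, lying flat; on its rear end an upright tab as a grip: 28 mm along the blade, 10 mm thick, up to 45 mm above the underside. Origin on the underside below the tab's middle; +x to the tip, z up; blade x = -14 to +105 mm. 0.07 to 0.14 kg. At home: x axis along the clamp's, origin at clamp x = -75 mm, z = 10 mm.
- gauge_tip (a point): Middle of the narrower gauge's front edge, on its underside, 105 mm in front of the gauge's origin.
- wide_gauge: The wider gauge, too wide for the gap: the same but with a blade 38 mm wide. Same origin and axes. Leave alone.
- lens_ring: Aluminium ring, 50 mm across, 12 mm high; origin under its centre. Leave alone.
- jar: Amber jar with white cap, 52 mm across, 65 mm high; origin under its centre. Leave alone.
- post: Steel post 70 mm high on a round foot 40 mm across; origin under its centre. Leave alone.
- driver: Screwdriver 160 mm long, lying; origin under its middle part. Leave alone.
- tip_rack: Orange open rack, 110 x 75 x 45 mm; origin under its centre. Leave alone.
- weight: Brass cylinder 36 mm across, 30 mm high; origin under its centre. Leave alone.

How it is judged:
On the way, in this order (a step that is already met when the one before it is completed fails the run):
1. the narrower gauge lies in the gap, fully home against the end stop (x of gauge_tip in the frame of clamp between 0.026 and 0.034 m and y of gauge_tip in the frame of clamp between -0.004 and 0.004 m and z of gauge_tip in the frame of clamp between 0.007 and 0.016 m and angle between the x axis of gauge and the x axis of clamp, either way round below 0.12 rad and angle between gauge's own z axis and vertical below 0.1 rad), for 0.2 s.
2. the cap is screwed down until it bottoms out, the gauge still home (all of step 1 and value of joint cap below 0.08 rad), for 0.2 s.
At the end, for the whole second after the job is handed in: Cap at rest 1.57 rad (within 0.27) off its stop, gripped: fingers press it with over 2 N, grasp point within 15 mm of its axis and at most 6 mm above its top. Narrower gauge flat in the gap, tip within 4 mm of the end stop and of the channel's middle, not touched by the robot (all of step 1 and value of joint cap between 1.3 and 1.84 rad and velocity of joint cap between -0.1 and 0.1 rad/s and contact force between the fingers and cap above 2 N and horizontal distance between the grasp point and cap_top below 0.015 m and z of the grasp point in the frame of cap_top below 0.006 m and contact force between each of the arm, the fingers and gauge below 0.2 N); the arm keeps its last pose, push and grip.
It fails at once if another thing on the table is moved by more than 30 mm (distance of any of wide_gauge, lens_ring, jar, post, driver, tip_rack, weight from where it was at the start of the episode above 0.03 m).
It also fails if it takes over 61 s, if anything falls off the work surface, if the arm or the gripper's body presses on something with over 40 N, if the wrist force passes 120 N, or if a joint passes its speed limit or range.

## Working session

There is one attempt and no reset: what is moved stays moved. The work goes in short steps, Python scripts to look and compute and a tool call to move; the robot and the scene stay as the last step left them, time stands still between calls to the robot, and variables do not carry over. Pictures are saved under pics/ and viewed, at most 10 in all, crops included, and the job is handed in when it is done.

Besides the shell and the picture viewer there is one more tool, called after "Emit:" as a command line: name --argument value ..., lists and objects as JSON in quotes. send_rows: Moves the arm, as the interface text tells. Its arguments: {"type":"object","properties":{"motion":{"type":"array"},"squeeze":{"type":"number"}},"required":["motion"]}

```bash
mkdir -p pics
cat > h.py <<'E'
import numpy as np, cv2
from scipy.spatial.transform import Rotation as R
from workcell import bot
def cam(n):
    p=bot.camera_params(n); a=np.array(p["attitude"],float)
    return np.array(p["K"]),np.array(p["xyz"]),(R.from_rotvec(a).as_matrix() if a.size==3 else a)
def ray(n,rc):
    K,o,M=cam(n); d=M@np.linalg.solve(K,[rc[1],rc[0],1.]); return o,d/np.linalg.norm(d)
def atz(n,rc,z):
    o,d=ray(n,rc); return o+d*(z-o[2])/d[2]
def proj(n,P):
    K,o,M=cam(n); c=(np.atleast_2d(P)-o)@M; u=c@K.T; return (u[:,:2]/u[:,2:])[:,::-1]
def tri(a,b):
    o1,d1=ray("top",a); o2,d2=ray("side",b)
    s=np.linalg.lstsq(np.c_[d1,-d2],o2-o1,rcond=None)[0]; p,q=o1+s[0]*d1,o2+s[1]*d2
    return (p+q)/2,np.linalg.norm(p-q)
def shot(n,f):
    i=bot.read_camera(n); cv2.imwrite("pics/"+f,cv2.cvtColor(i,cv2.COLOR_RGB2BGR)); return i
E
python3 - <<'E'
from h import *
np.set_printoptions(precision=3,suppress=True)
for n in("top","side"):
    shot(n,n+"0.png"); print(bot.camera_params(n))
    for t in("clamp","cap","gauge","gauge_tip","wide_gauge"):
        print(n,t,[(np.round(d["point"]),round(d["p"],2)) for d in bot.search_frame(n,t)[:3]])
print(bot.state())
E
```

```text
{'K': array([[440.917,   0.   , 318.491],
       [  0.   , 440.917, 231.692],
       [  0.   ,   0.   ,   1.   ]]), 'xyz': array([ 0.477, -0.076,  1.093]), 'attitude': array([-2.119,  2.181, -0.102])}
top clamp [(array([242., 356.]), 0.64)]
top cap [(array([245., 366.]), 0.67)]
top gauge [(array([230., 231.]), 0.77), (array([218., 453.]), 0.16)]
top gauge_tip [(array([227., 227.]), 0.85)]
top wide_gauge [(array([287., 204.]), 0.66)]
{'K': array([[459.999,   0.   , 322.778],
       [  0.   , 459.999, 241.188],
       [  0.   ,   0.   ,   1.   ]]), 'xyz': array([0.583, 0.568, 0.707]), 'attitude': array([-0.007,  2.891, -1.192])}
side clamp [(array([238., 337.]), 0.71)]
side cap [(array([215., 336.]), 0.81)]
side gauge [(array([366., 307.]), 0.81)]
side gauge_tip []
side wide_gauge [(array([403., 395.]), 0.63)]
{'t': 0.6, 'q': array([ 1.228,  0.126, -0.04 ,  1.405,  0.   ,  1.571]), 'joint_velocities': array([-0.   ,  0.001,  0.   ,  0.001, -0.001, -0.   ]), 'joint_efforts': array([ -0.002, -43.544,  35.294,   0.001,  -0.   ,   0.   ]), 'tcp_pos': array([0.176, 0.494, 0.256]), 'tool_rot': array([-0.536, -3.096,  0.   ]), 'wrist_force': array([ 1.061, -0.16 , -0.101]), 'moment': array([ 0.042, -0.025,  0.005]), 'grasp_force': 0.0, 'grip_width': 0.9996889834303879}
```

View pics/top0.png

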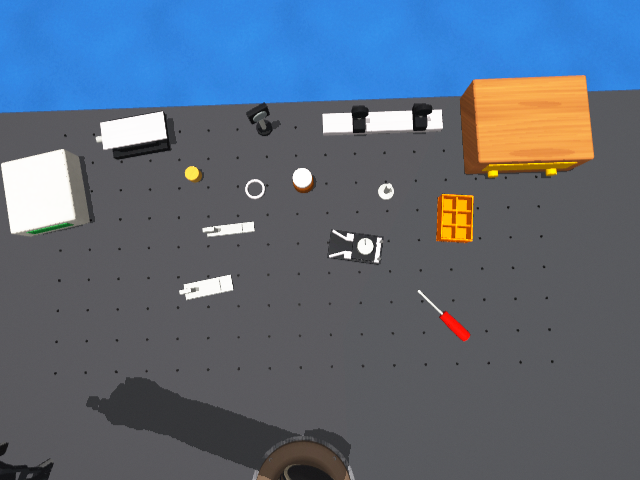

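View pics/side0.png

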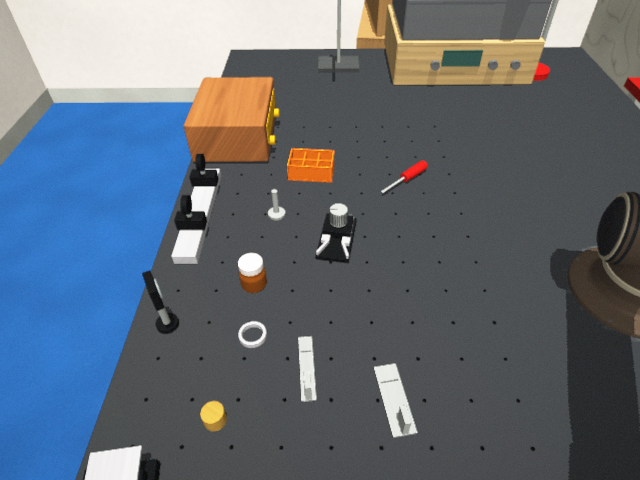

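The top view shows the narrow gauge at about row 229, columns 203–254, with its tab on the left. The wide gauge is at (287,208), and the clamp is at (247,356) with its flare on the left and the cap at (246,366). The side view shows the narrow gauge at (368,307) and the cap at (215,338). I'll zoom in on these.

Run:
```python
import cv2,numpy as np
t=cv2.imread("pics/top0.png");s=cv2.imread("pics/side0.png")
def c(i,r,k,): 
    x=cv2.resize(i[r:r+60,k:k+80],(400,300),interpolation=cv2.INTER_CUBIC)
    for j in range(0,80,10): cv2.line(x,(j*5,0),(j*5,4 if (k+j)%50 else 12),(0,255,255),1)
    for j in range(0,60,10): cv2.line(x,(0,j*5),(4 if (r+j)%50 else 12,j*5),(0,255,255),1)
    return x
cv2.imwrite("pics/z.png",np.vstack([np.hstack([c(t,200,190),c(t,220,315)]),np.hstack([c(s,340,270),c(s,200,300)])]))
```

```text
(no output)
```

View pics/z.png

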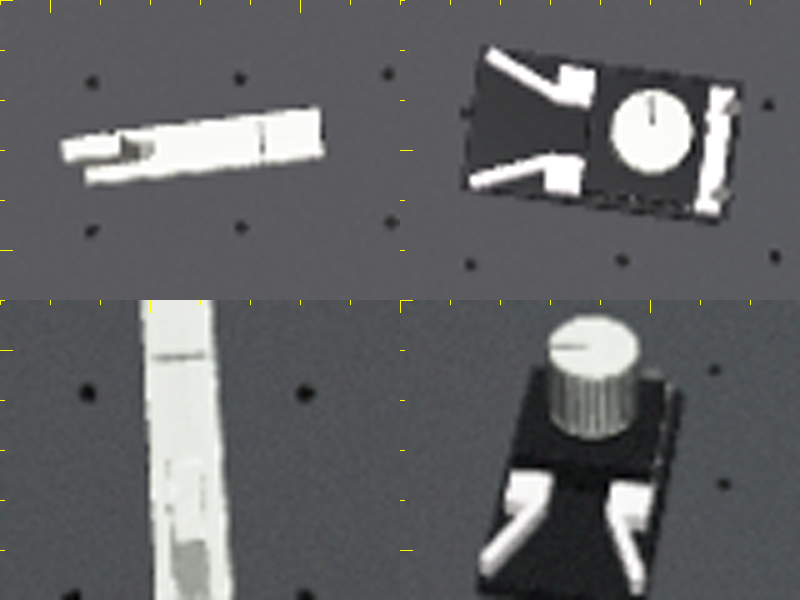

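The crops show the gauge tip edge at about (226,254) in the top view. The clamp base corners are near (229,330), (257,327), (236,383) and (264,379). The cap top is at (246,365) in the top view and (209,339) in the side view. Next I'll fit poses with models.

```bash
cat > fit.py <<'E'
from h import *
from scipy.optimize import minimize, least_squares
def box(x0,x1,y0,y1,z0,z1): return np.array([[x,y,z] for x in(x0,x1) for y in(y0,y1) for z in(z0,z1)])/1000
G=[box(-14,105,-12,12,0,5),box(-14,14,-5,5,0,45)]
def place(p,P): 
    c,s=np.cos(p[2]),np.sin(p[2]); return P@np.array([[c,s,0],[-s,c,0],[0,0,1]])+[p[0],p[1],p[3] if len(p)>3 else 0]
S=8
def mask(n,p,win):
    r0,r1,c0,c1=win; m=np.zeros(((r1-r0)*S,(c1-c0)*S),np.uint8)
    for b in G:
        q=(proj(n,place(p,b))-[r0,c0]+.5)*S
        cv2.fillConvexPoly(m,cv2.convexHull(np.round(q[:,::-1]).astype(np.int32)),255)
    return cv2.resize(m,(c1-c0,r1-r0),interpolation=cv2.INTER_AREA)/255.
def target(img,win):
    r0,r1,c0,c1=win; g=img[r0:r1,c0:c1].min(2).astype(float); return np.clip((g-90)/(215-90),0,1)
def fitg(imgs,wins,p0):
    T={n:target(imgs[n],wins[n]) for n in imgs}
    f=lambda p:sum(np.abs(mask(n,p,wins[n])-T[n]).sum() for n in T)
    best=None
    for k in range(3):
        r=minimize(f,p0 if best is None else best.x,method="Nelder-Mead",options=dict(initial_simplex=[np.array(p0 if best is None else best.x)+d for d in np.vstack([np.zeros(len(p0)),np.diag([.008,.008,.08,.005][:len(p0)])])],xatol=1e-5,fatol=.05,maxiter=300))
        best=r
    return best.x,best.fun
E
python3 - <<'E'
from fit import *
np.set_printoptions(precision=4,suppress=True)
im={n:cv2.imread(f"pics/{n}0.png") for n in("top","side")}
W={"top":(205,250,190,268),"side":(328,410,285,328)}
a=atz("top",(229,212),.0); b=atz("top",(226,254),0); print(a,b)
d=b-a; p0=[a[0],a[1],np.arctan2(d[1],d[0])]
for ns in(("top","side"),("top",),("side",)):
    print(ns,*fitg({n:im[n] for n in ns},W,p0))
print("z free",*fitg(im,W,p0+[0.]))
# clamp
t=lambda x,y:(220+(y+.5)/5-.5,315+(x-400+.5)/5-.5)
s=lambda x,y:(200+(y-300+.5)/5-.5,300+(x-400+.5)/5-.5)
C,e=tri(t(652,131),s(594.5,347)); print("captop",C,e)
obs=[("top",t(479,45),(-85,35,10)),("top",t(463,189),(-85,-35,10)),("top",t(742,83),(45,35,10)),("top",t(720,222),(45,-35,10)),
("top",t(652,131),(0,0,C[2]*1000)),("side",s(594.5,347),(0,0,C[2]*1000))]
def res(p): return np.concatenate([proj(n,place(p,np.array([P])/1000.))[0]-o for n,o,P in obs])
r=least_squares(res,[C[0],C[1],-1.7]); print("clamp",r.x,r.fun.reshape(-1,2))
for y in(-13.5,13.5):
  for x in(-45,-28): print(x,y,"top/side crop px",[(5*(proj(n,place(r.x,np.array([[x,y,19]])/1000.))[0]-o)[::-1]+2+a).round() for n,o,a in(("top",(220,315),(400,0)),("side",(200,300),(400,300)))])
print([ (n,(proj(n,place(r.x,np.array([[0,0,.0716]])))[0])) for n in W])
E
```

```text
[0.6213 0.2141 0.    ] [0.6256 0.1081 0.    ]
('top', 'side') [ 0.618   0.2134 -1.4808] 215.88313725490198
('top',) [ 0.6164  0.2132 -1.483 ] 79.09819607843139
('side',) [ 0.6184  0.2134 -1.4833] 79.56517647058824Traceback (most recent call last):
  File "<stdin>", line 9, in <module>
  File "fit.py", line 21, in fitg
    r=minimize(f,p0 if best is None else best.x,method="Nelder-Mead",options=dict(initial_simplex=[np.array(p0 if best is None else best.x)+d for d in np.vstack([np.zeros(len(p0)),np.diag([.008,.008,.08,.005][:len(p0)])])],xatol=1e-5,fatol=.05,maxiter=300))
    res = _minimize_neldermead(fun, x0, args, callback, bounds=bounds,
                               **options)
    fxcc = func(xcc)
    fx = function(np.copy(x), *(wrapper_args + args))
  File "fit.py", line 18, in <lambda>
    f=lambda p:sum(np.abs(mask(n,p,wins[n])-T[n]).sum() for n in T)
               ~~~^^^^^^^^^^^^^^^^^^^^^^^^^^^^^^^^^^^^^^^^^^^^^^^^^
  File "fit.py", line 18, in <genexpr>
    f=lambda p:sum(np.abs(mask(n,p,wins[n])-T[n]).sum() for n in T)
                          ~~~~^^^^^^^^^^^^^
  File "fit.py", line 11, in mask
    q=(proj(n,place(p,b))-[r0,c0]+.5)*S
       ~~~~^^^^^^^^^^^^^^
  File "h.py", line 12, in proj
    K,o,M=cam(n); c=(np.atleast_2d(P)-o)@M; u=c@K.T; return (u[:,:2]/u[:,2:])[:,::-1]
          ~~~^^^
  File "h.py", line 5, in cam
    p=bot.camera_params(n); a=np.array(p["attitude"],float)
ValueError: time passes only in moves, steps and waits
```

```bash
sed -i 's/^def cam/import functools\n@functools.cache\ndef cam/' h.py
cat > m.py <<'E'
from fit import *
np.set_printoptions(precision=4,suppress=True)
im={n:cv2.imread(f"pics/{n}0.png") for n in("top","side")}
W={"top":(205,250,190,268),"side":(328,410,285,328)}
print("z free",*fitg(im,W,[.618,.2134,-1.482,0.]))
t=lambda x,y:(220+(y+.5)/5-.5,315+(x-400+.5)/5-.5)
s=lambda x,y:(200+(y-300+.5)/5-.5,300+(x-400+.5)/5-.5)
C,e=tri(t(652,131),s(594.5,347)); print("captop",C,e)
obs=[("top",t(479,45),(-85,35,10)),("top",t(463,189),(-85,-35,10)),("top",t(742,83),(45,35,10)),("top",t(720,222),(45,-35,10)),
("top",t(652,131),(0,0,C[2]*1000)),("side",s(594.5,347),(0,0,C[2]*1000))]
def res(p): return np.concatenate([proj(n,place(p,np.array([P])/1000.))[0]-o for n,o,P in obs])
r=least_squares(res,[C[0],C[1],-1.7]); print("clamp",r.x,r.fun.reshape(-1,2))
for y in(-13.5,13.5):
  for x in(-45,-28): print(x,y,"top/side crop px",[(5*(proj(n,place(r.x,np.array([[x,y,19]])/1000.))[0]-o)[::-1]+2+a).round() for n,o,a in(("top",(220,315),(400,0)),("side",(200,300),(400,300)))])
o=[np.linalg.norm(cam(n)[1]) for n in W]
b=box(-85,45,-35,35,10,10)
print([(5*(proj("side",place(r.x,b))-(200,300))[:,::-1]+2+(400,300)).round()[::2].tolist()])
E
python3 m.py
```

```text
z free [ 0.6181  0.2125 -1.4808 -0.0028] 207.61129411764705
captop [ 0.5628 -0.1623  0.0677] 0.0018795924346047233
clamp [ 0.5626 -0.1618 -1.7369] [[ 0.281   0.1698]
 [-0.5085 -0.4737]
 [-0.246  -0.1195]
 [ 0.1515  0.8014]
 [-0.3088 -0.2014]
 [ 0.2316  0.5435]]
-45 -13.5 top/side crop px [array([548., 153.]), array([611., 509.])]
-28 -13.5 top/side crop px [array([582., 158.]), array([617., 481.])]
-45 13.5 top/side crop px [array([555.,  98.]), array([548., 501.])]
-28 13.5 top/side crop px [array([590., 103.]), array([555., 473.])]
[[[649.0, 598.0], [481.0, 578.0], [687.0, 388.0], [534.0, 371.0]]]
```

```bash
cat >> h.py <<'E'
def go(x,y,z,yawy=None):
    "shift (mm) and turn (deg) to bring TCP to x,y,z with tool y axis at world angle yawy (deg, mod 180)"
    s=bot.state(); M=R.from_rotvec(s["tool_rot"]).as_matrix(); d=M.T@(np.array([x,y,z])-s["tcp_pos"])*1000
    a=np.degrees(np.arctan2(M[1,1],M[0,1])); t=None if yawy is None else -((yawy-a+90)%180-90)
    print("d",d.round(1),"turn",t,"now",s["tcp_pos"].round(4),"tooly",a.round(2),"q6",s["q"][5].round(3),"F",s["wrist_force"].round(1),"M",s["moment"].round(2),"grip",round(s["grip_width"],3),round(s["grasp_force"],1),"t",s["t"])
E
python3 -c "
from h import *
go(.618,.2134,.15,5.15)"
```

```text
d [-510.3 -116.3  106.3] turn 65.21129139297953 now [0.1764 0.4944 0.2563] tooly 70.36 q6 1.571 F [ 1.1 -0.2 -0.1] M [ 0.04 -0.02  0.01] grip 1.0 0.0 t 0.6
```

Emit:
send_rows --motion '[[[-40,-9,0,6,0],[-90,-20,0,12,0],[-140,-32,0,18,0],[-190,-43,0,25,0],[-240,-55,0,31,0],[-290,-66,0,37,0],[-340,-77,0,44,0],[-390,-89,10,50,0],[-440,-100,30,57,0],[-480,-110,60,62,0],[-505,-115,90,65.2,0],[-510.3,-116.3,106.3,65.2,0],[-510.3,-116.3,106.3,65.2,0],[-510.3,-116.3,106.3,65.2,0]]]' --squeeze 60

```text
t: 2.35
tcp_pos: [0.6177, 0.2143, 0.1514]
tool_rot: [2.117, 2.32, 0.002]
wrist_force: [-1.2, 0.2, 0.3]
grip_width: 0.997
grasp_force: 0.0
```

```bash
python3 -c "
from h import *
go(.618,.2134,.039,5.15); shot('side','side1.png')
t=cv2.imread('pics/side1.png'); cv2.imwrite('pics/s1.png',cv2.resize(t[240:440,200:460],(780,600),interpolation=cv2.INTER_CUBIC))"
```

```text
d [ -0.9   0.  112.4] turn 0.09317794368040211 now [0.6177 0.2143 0.1514] tooly 5.24 q6 1.813 F [-1.2  0.2  0.3] M [0.   0.01 0.02] grip 0.997 0.0 t 2.35
```

View pics/s1.png

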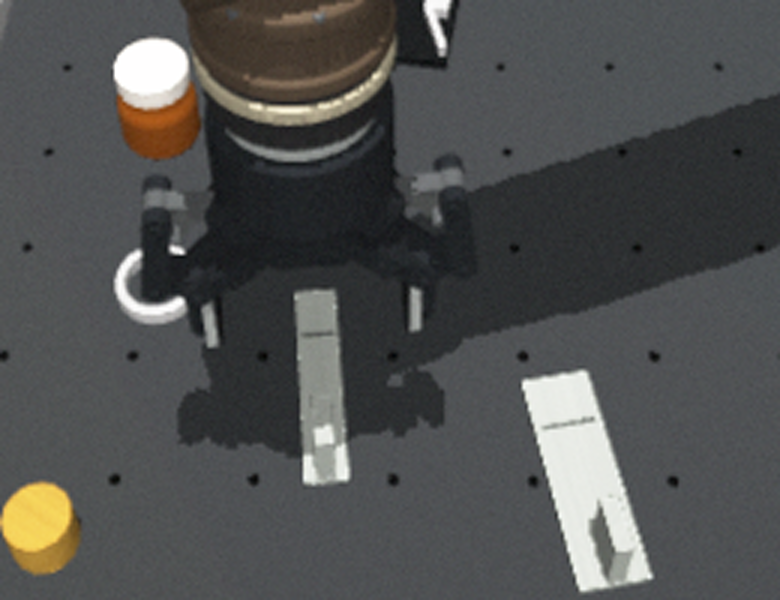

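The gripper is centred over the narrow gauge line: the tab is at crop (325,445) and the fingers are symmetric at columns 210 and 415. I'll descend and close.

Emit:
send_rows --motion '[[[0,0,25,0,0],[-0.5,0,60,0,0],[-0.9,0,90,0,0],[-0.9,0,108,0,0],[-0.9,0,112,0,0],[-0.9,0,112,0,0],[-0.9,0,112,0,255],[-0.9,0,112,0,255],[-0.9,0,112,0,255],[-0.9,0,112,0,255],[-0.9,0,112,0,255],[-0.9,0,112,0,255],[-0.9,0,112,0,255],[-0.9,0,112,0,255]]]'

```text
t: 4.15
tcp_pos: [0.6182, 0.2125, 0.0382]
tool_rot: [2.119, 2.319, 0.001]
wrist_force: [-0.8, -0.1, 3.7]
grip_width: 0.109
grasp_force: 58.8
```

Run:
```python
from h import *
u=np.array([np.cos(-1.7369),np.sin(-1.7369)]); c=np.array([.5626,-.1618])
h=c-u*.165   # tip at x=-60
go(*h,.089,np.degrees(-1.7369)+90)
```

```text
d [-208.2  -47.2  -50.8] turn 14.67458316611473 now [0.6182 0.2125 0.0382] tooly 5.16 q6 1.812 F [-0.8 -0.1  3.7] M [-0.01  0.07  0.01] grip 0.109 58.8 t 4.15
```

Emit:
send_rows --motion '[[[0,0,-15,0,255],[-5,-1,-40,0,255],[-25,-5,-50,1,255],[-55,-12,-50,4,255],[-85,-19,-50,6,255],[-115,-26,-50,8,255],[-145,-33,-50,10,255],[-175,-40,-50,12.5,255],[-195,-44,-50,14,255],[-205,-46.5,-50,14.7,255],[-208.2,-47.2,-50,14.7,255],[-208.2,-47.2,-50,14.7,255],[-208.2,-47.2,-50,14.7,255]]]'

```text
t: 5.78
tcp_pos: [0.5899, 0.0016, 0.0879]
tool_rot: [-2.397, -2.03, -0.0]
wrist_force: [0.3, 0.2, -1.1]
grip_width: 0.105
grasp_force: 58.3
```

Run:
```python
from h import *
u=np.array([np.cos(-1.7369),np.sin(-1.7369)]); c=np.array([.5626,-.1618])
h=c-u*.165
go(*h,.051,np.degrees(-1.7369)+90)
t=shot('top','a.png');s=shot('side','b.png')
z=lambda i,r,k:cv2.resize(i[r:r+100,k:k+133,::-1],(400,300),interpolation=cv2.INTER_CUBIC)
k=lambda i,r,k:cv2.resize(i[r:r+60,k:k+80,::-1],(400,300),interpolation=cv2.INTER_CUBIC)
cv2.imwrite('pics/c2.png',np.vstack([np.hstack([z(t,190,265),k(t,215,300)]),np.hstack([z(s,190,270),k(s,215,300)])]))
```

```text
d [-0.7  0.1 36.9] turn 0.04159766858664682 now [0.5899 0.0016 0.0879] tooly -9.48 q6 1.739 F [ 0.3  0.2 -1.1] M [-0.01 -0.02 -0.01] grip 0.105 58.3 t 5.775
```

View pics/c2.png

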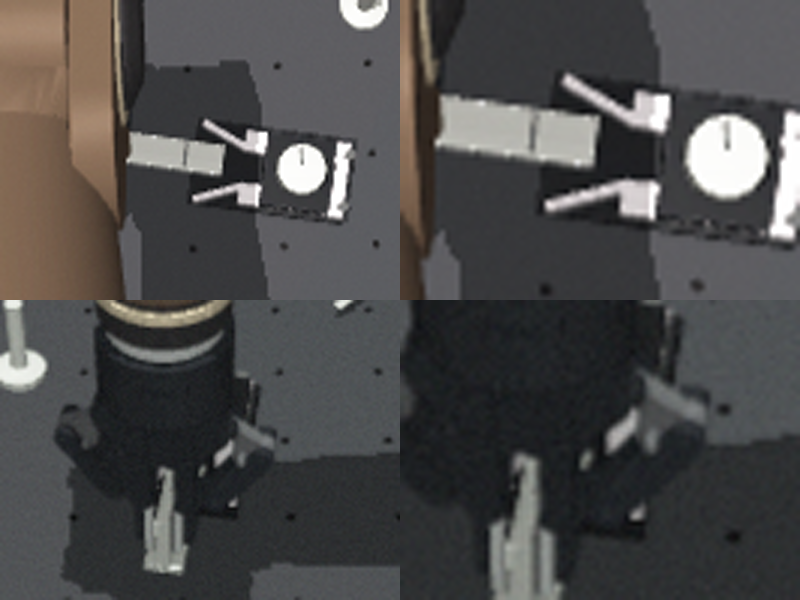

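The gauge is held level and points at the mouth, with its tip edge centre near top pixel (242.6,339.3). I'll work out the lateral offset in the clamp frame.

Run:
```python
from h import *
np.set_printoptions(precision=1,suppress=True)
u=np.array([np.cos(-1.7369),np.sin(-1.7369)]); v=np.array([-u[1],u[0]]); c=np.array([.5626,-.1618])
f=lambda x,y,z:(lambda w:np.array([(w-c)@u,(w-c)@v])*1000)(atz("top",(215+(y+.5)/5-.5,300+(x-400+.5)/5-.5),z)[:2])
for p in[(601,116,.055),(595.5,164,.055),(439,97,.055),(436,145,.055),(668,95,.019),(662,132,.019),(656,181,.019),(655,217,.019),(636,118,.019),(620,184,.019),(726.5,156,.0705),(569,76,.019),(547,208,.019)]: print(p,f(*p))
```

```text
(601, 116, 0.055) [-59.9  11.3]
(595.5, 164, 0.055) [-59.5 -11.6]
(439, 97, 0.055) [-137.2    9.9]
(436, 145, 0.055) [-135.4  -12.9]
(668, 95, 0.019) [-28.5  29.9]
(662, 132, 0.019) [-29.   11.4]
(656, 181, 0.019) [-28.8 -12.8]
(655, 217, 0.019) [-27.  -30.2]
(636, 118, 0.019) [-42.5  16.5]
(620, 184, 0.019) [-46.  -16.6]
(726.5, 156, 0.0705) [ 0.1 -0.9]
(569, 76, 0.019) [-77.7  32.6]
(547, 208, 0.019) [-79.7 -33.1]
```

Emit:
send_rows --motion '[[[0,0,10,0,255],[0,0,22,0,255],[0,0,32,0,255],[-0.7,0,38,0,255],[-0.7,0,38,0,255],[-5,0,38,0,255],[-12,0,38,0,255],[-20,0,38,0,255],[-28,0,38,0,255],[-36,0,38,0,255],[-43,0,38,0,255],[-43,0,38,0,255],[-43,0,38,0,255]]]'

```text
t: 7.5
tcp_pos: [0.5827, -0.0415, 0.05]
tool_rot: [-2.398, -2.029, -0.0]
wrist_force: [0.0, -0.4, -1.0]
grip_width: 0.11
grasp_force: 58.5
```

Run:
```python
from h import *
u=np.array([np.cos(-1.7369),np.sin(-1.7369)]); c=np.array([.5626,-.1618])
h=c-u*.075
go(*h,.0495,np.degrees(-1.7369)+90)
```

```text
d [-47.    0.1   0.5] turn -0.026888472879988967 now [ 0.5827 -0.0415  0.05  ] tooly -9.54 q6 1.666 F [ 0.  -0.4 -1. ] M [ 0.03  0.02 -0.05] grip 0.11 58.5 t 7.5
```

No contact so far. I'll push on to just short of home, then creep until it touches the stop.

Emit:
send_rows --motion '[[[-6,0,0,0,255],[-14,0,0,0,255],[-22,0,0,0,255],[-30,0,0,0,255],[-37,0,0,0,255],[-42,0,0,0,255],[-42,0,0,0,255],[-42,0,0,0,255]]]'

```text
t: 8.5
tcp_pos: [0.5757, -0.0828, 0.05]
tool_rot: [-2.398, -2.029, -0.0]
wrist_force: [-0.6, 0.5, 0.2]
grip_width: 0.11
grasp_force: 58.5
```

Emit:
send_rows --motion '[[[-1.5,0,0,0,255],[-3,0,0,0,255],[-4,0,0,0,255],[-4.5,0,0,0,255],[-4.5,0,0,0,255]]]'

```text
t: 9.12
tcp_pos: [0.5749, -0.0874, 0.05]
tool_rot: [-2.398, -2.029, 0.0]
wrist_force: [-0.7, 0.4, -1.1]
grip_width: 0.106
grasp_force: 58.5
```

Emit:
send_rows --motion '[[[-1,0,0,0,255],[-2,0,0,0,255],[-2,0,0,0,255]]]'

```text
t: 9.5
tcp_pos: [0.5749, -0.0882, 0.0503]
tool_rot: [-2.397, -2.029, -0.003]
wrist_force: [-0.1, 6.4, 0.7]
grip_width: 0.109
grasp_force: 58.7
```

Emit:
send_rows --motion '[[[-0.5,0,0,0,255],[-1,0,0,0,255],[-1,0,0,0,255]]]'

```text
t: 9.88
tcp_pos: [0.5748, -0.0883, 0.0504]
tool_rot: [-2.395, -2.029, -0.006]
wrist_force: [1.0, 8.0, 2.5]
grip_width: 0.106
grasp_force: 58.9
```

Emit:
send_rows --motion '[[[1.5,0,0.5,0,255],[1.5,0,1,0,255],[1.5,0,1,0,120],[1.5,0,1,0,60],[1.5,0,1,0,60],[1.5,0,1,0,60],[1.5,0,-10,0,60],[1.5,0,-30,0,60],[1.5,0,-60,0,60],[1.5,0,-100,0,60],[40,0,-120,0,60],[100,0,-120,0,60],[150,0,-120,0,60],[150,0,-120,0,60],[150,0,-120,0,60]]]'

```text
t: 11.75
tcp_pos: [0.5992, 0.0575, 0.1704]
tool_rot: [2.398, 2.029, -0.0]
wrist_force: [0.4, -0.1, -0.5]
grip_width: 0.763
grasp_force: 0.0
```

Run:
```python
from h import *
go(.5626,-.1618,.065,None)
t=shot('top','a2.png');s=shot('side','b2.png')
k=lambda i,r,k:cv2.resize(i[r:r+60,k:k+80,::-1],(400,300),interpolation=cv2.INTER_CUBIC)
cv2.imwrite('pics/c3.png',np.hstack([k(t,215,310),k(s,205,300)]))
```

```text
d [-2.223e+02  1.000e-01  1.055e+02] turn None now [0.5992 0.0575 0.1704] tooly -9.51 q6 1.833 F [ 0.4 -0.1 -0.5] M [-0.01 -0.    0.03] grip 0.763 0.0 t 11.75
```

View pics/c3.png

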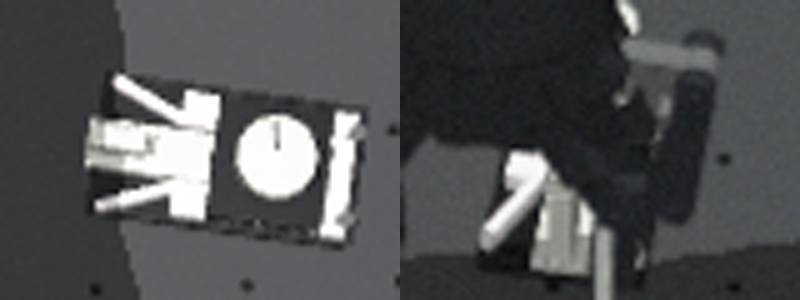

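Run:
```python
from h import *
np.set_printoptions(precision=1,suppress=True)
u=np.array([np.cos(-1.7369),np.sin(-1.7369)]); v=np.array([-u[1],u[0]]); c=np.array([.5626,-.1618])
f=lambda x,y,z:(lambda w:np.array([(w-c)@u,(w-c)@v])*1000)(atz("top",(215+(y+.5)/5-.5,310+(x+.5)/5-.5),z)[:2])
for p in[(89,118,.015),(84,166,.015),(277,157,.0705),(120,76,.019),(99,208,.019),(365,107,.01),(350,246,.01),(358,114,.019)]: print(p,f(*p))
i=cv2.imread("pics/a2.png").min(2).astype(int)
for r in range(238,250,2): print(r,i[r,320:332])
```

```text
(89, 118, 0.015) [-89.6  10.5]
(84, 166, 0.015) [-88.8 -13.3]
(277, 157, 0.0705) [ 0.4 -1.4]
(120, 76, 0.019) [-77.3  32.7]
(99, 208, 0.019) [-78.7 -32.9]
(365, 107, 0.01) [44.3 34.8]
(350, 246, 0.01) [ 45.3 -34.1]
(358, 114, 0.019) [40.4 29.8]
238 [ 55  54  53  56  55  54  54  56 112 101  63  38]
240 [ 54  55  55  56  55  57  55  69 184 186 180 246]
242 [ 54  56  56  54  55  54  55 115 184 180 185 252]
244 [ 55  57  56  55  54  54  56 118 115 128 108 173]
246 [ 57  55  55  56  56  56  56 151 178 178 175 171]
248 [ 56  55  57  55  56  54  56 116  81  89 121 132]
```

The gauge is home: its rear edge is at clamp x ≈ -89 mm and level with the channel. Next I'll go above the cap with a half turn back, to get wrist range for turning clockwise.

Emit:
send_rows --motion '[[[0,0,0,-10,60],[-10,0,0,-20,60],[-25,0,0,-30,60],[-40,0,0,-40,60],[-55,0,0,-50,60],[-70,0,0,-60,60],[-85,0,0,-70,60],[-100,0,0,-80,60],[-115,0,0,-90,60],[-130,0,0,-100,60],[-145,0,0,-110,60],[-160,0,0,-120,60],[-175,0,0,-130,60],[-190,0,0,-140,60],[-203,0,0,-150,60],[-214,0,0,-160,60],[-222.3,0,10,-170,60],[-222.3,0,30,-180,60],[-222.3,0,50,-180,60],[-222.3,0,50,-180,60]]]' --squeeze 40

```text
t: 14.35
tcp_pos: [0.5608, -0.1625, 0.1186]
tool_rot: [2.025, -2.399, -0.004]
wrist_force: [-0.5, 0.4, 0.7]
grip_width: 0.761
grasp_force: 0.0
```

Run:
```python
from h import *
go(.5620,-.1617,.065,-9.5)
```

```text
d [-1.  -1.2 53.6] turn -0.16681385331386878 now [ 0.5608 -0.1625  0.1186] tooly 170.33 q6 -1.684 F [-0.5  0.4  0.7] M [-0.    0.03 -0.01] grip 0.761 0.0 t 14.35
```

Emit:
send_rows --motion '[[[-0.5,-0.5,15,0,60],[-1,-1.2,35,0,60],[-1,-1.2,48,0,60],[-1,-1.2,53,0,60],[-1,-1.2,53,0,60],[-1,-1.2,53,0,255],[-1,-1.2,53,0,255],[-1,-1.2,53,0,255],[-1,-1.2,53,0,255],[-1,-1.2,53,0,255],[-1,-1.2,53,0,255],[-1,-1.2,53,0,255]]]'

```text
t: 15.85
tcp_pos: [0.5632, -0.1608, 0.0681]
tool_rot: [2.029, -2.398, -0.0]
wrist_force: [-4.2, 1.3, 5.5]
grip_width: 0.431
grasp_force: 39.9
```

Run:
```python
from h import *
go(.5620,-.1617,.065,-9.5)
```

```text
d [1.1 1.1 3.1] turn -0.04699840290896873 now [ 0.5632 -0.1608  0.0681] tooly 170.45 q6 -1.682 F [-4.2  1.3  5.5] M [0.2  0.89 0.01] grip 0.431 39.9 t 15.85
```

Emit:
send_rows --motion '[[[0,0,0.2,8,255],[0,0,0.5,18,255],[0,0,0.8,28,255],[0,0,1,38,255],[0,0,1.3,48,255],[0,0,1.6,58,255],[0,0,1.9,68,255],[0,0,2.1,75,255],[0,0,2.2,80,255],[0,0,2.2,80,255],[0,0,2.2,80,255]]]'

```text
t: 17.23
tcp_pos: [0.5637, -0.1614, 0.0658]
tool_rot: [-0.015, 3.141, -0.002]
wrist_force: [-3.7, -1.9, 6.9]
grip_width: 0.432
grasp_force: 40.1
```

Run:
```python
from h import *
go(.5620,-.1617,.065,-9.5)
```

```text
d [ 1.7 -0.3  0.8] turn -79.96185579158305 now [ 0.5637 -0.1614  0.0658] tooly 90.54 q6 -0.288 F [-3.7 -1.9  6.9] M [-0.43  0.78 -0.05] grip 0.432 40.1 t 17.225
```

Emit:
send_rows --motion '[[[0,0,0.2,6,255],[0,0,0.4,12,255],[0,0,0.6,18,255],[0,0,0.7,24,255],[0,0,0.8,24,255],[0,0,0.8,24,255]]]'

```text
t: 17.98
tcp_pos: [0.5645, -0.162, 0.0653]
tool_rot: [0.636, 3.074, -0.004]
wrist_force: [-1.6, -5.0, 7.3]
grip_width: 0.431
grasp_force: 40.3
```

```bash
python3 -c "
from h import *
go(.562,-.1617,.065,-9.5)"
```

```text
d [ 2.4 -0.7  0.3] turn 76.10702072709663 now [ 0.5645 -0.162   0.0653] tooly 66.61 q6 0.13 F [-1.6 -5.   7.3] M [-1.    0.45  0.11] grip 0.431 40.3 t 17.975
```

Emit:
send_rows --motion '[[[0,0,0.2,6,255],[0,0,0.4,12,255],[0,0,0.6,18,255],[0,0,0.6,18,255],[0,0,0.6,18,255]]]'

```text
t: 18.6
tcp_pos: [0.5653, -0.1633, 0.0652]
tool_rot: [1.109, 2.934, -0.006]
wrist_force: [-0.8, -9.7, 6.7]
grip_width: 0.43
grasp_force: 40.6
```

```bash
python3 -c "
from h import *
go(.562,-.1617,.065,-9.5)"
```

```text
d [ 3.5 -1.   0.1] turn 58.083589635144804 now [ 0.5653 -0.1633  0.0652] tooly 48.58 q6 0.444 F [-0.8 -9.7  6.7] M [-1.84  0.09  0.22] grip 0.43 40.6 t 18.6
```

Off-axis side load is building up. I'll release, re-centre on the estimated axis and grip again.

Emit:
send_rows --motion '[[[0,0,0,0,100],[0,0,0,0,100],[0,0,0,0,100],[0,0,0,0,100]]]'

```text
t: 19.1
tcp_pos: [0.5637, -0.1606, 0.0631]
tool_rot: [-1.113, -2.937, -0.0]
wrist_force: [0.1, -0.4, -0.1]
grip_width: 0.607
grasp_force: 0.0
```

```bash
python3 -c "
from h import *
go(.5635,-.1626,.063,-9.5)"
```

```text
d [-1.2 -1.6  0.1] turn 57.994793188880806 now [ 0.5637 -0.1606  0.0631] tooly 48.49 q6 0.447 F [ 0.1 -0.4 -0.1] M [ 0.03  0.01 -0.02] grip 0.607 0.0 t 19.1
```

Emit:
send_rows --motion '[[[-1.2,-1.6,0,0,100],[-1.2,-1.6,0,0,100],[-1.2,-1.6,0,0,255],[-1.2,-1.6,0,0,255],[-1.2,-1.6,0,0,255],[-1.2,-1.6,0,0,255],[-1.2,-1.6,0,0,255]]]'

```text
t: 19.98
tcp_pos: [0.564, -0.1625, 0.0637]
tool_rot: [1.113, 2.937, 0.001]
wrist_force: [1.4, 3.6, 4.5]
grip_width: 0.433
grasp_force: 40.1
```

```bash
python3 -c "
from h import *
go(.5635,-.1626,.063,-9.5)"
```

```text
d [ 0.3 -0.4  0.7] turn 57.97644285691551 now [ 0.564  -0.1625  0.0637] tooly 48.48 q6 0.444 F [1.4 3.6 4.5] M [ 0.86 -0.29 -0.08] grip 0.433 40.1 t 19.975
```

Emit:
send_rows --motion '[[[0,0,0.1,4,255],[0,0,0.2,8,255],[0,0,0.3,12,255],[0,0,0.3,12,255],[0,0,0.3,12,255]]]'

```text
t: 20.6
tcp_pos: [0.5642, -0.1633, 0.0636]
tool_rot: [1.412, 2.804, -0.001]
wrist_force: [1.7, -0.2, 5.7]
grip_width: 0.431
grasp_force: 40.5
```

```bash
python3 -c "
from h import *
go(.5635,-.1626,.063,-9.5)"
```

```text
d [ 0.9 -0.1  0.6] turn 46.0365727410352 now [ 0.5642 -0.1633  0.0636] tooly 36.54 q6 0.652 F [ 1.7 -0.2  5.7] M [-0.05 -0.42  0.65] grip 0.431 40.5 t 20.6
```

The moment has risen to 0.65 N m, which suggests the hard stop. I'll push a little more to confirm and hold, then release to unwind and grip again.

Emit:
send_rows --motion '[[[0,0,0,3,255],[0,0,0,6,255],[0,0,0,6,255],[0,0,0,6,255]]]'

```text
t: 21.1
tcp_pos: [0.5639, -0.1631, 0.0634]
tool_rot: [1.557, 2.727, -0.0]
wrist_force: [1.7, 1.5, 5.1]
grip_width: 0.436
grasp_force: 40.8
```

```bash
python3 -c "
from h import *
go(.5640,-.1630,.063,-9.5)"
```

```text
d [0.1 0.2 0.4] turn 40.04298459955605 now [ 0.5639 -0.1631  0.0634] tooly 30.54 q6 0.756 F [1.7 1.5 5.1] M [ 0.08 -0.34  0.63] grip 0.436 40.8 t 21.1
```

Emit:
send_rows --motion '[[[0,0,0,0,60],[0,0,0,0,60],[0,0,0,0,60],[0,0,-20,0,60],[0,0,-60,0,60],[-30,0,-80,0,60],[-80,0,-80,0,60],[-120,0,-80,0,60],[-120,0,-80,0,60],[-120,0,-80,0,60]]]'

```text
t: 22.35
tcp_pos: [0.6238, -0.2659, 0.1425]
tool_rot: [-1.559, -2.725, -0.0]
wrist_force: [0.4, 0.4, 0.9]
grip_width: 0.762
grasp_force: 0.0
```

Run:
```python
from h import *
go(.5640,-.1630,.063,None)
t=shot('top','a3.png');s=shot('side','b3.png')
k=lambda i,r,k:cv2.resize(i[r:r+60,k:k+80,::-1],(400,300),interpolation=cv2.INTER_CUBIC)
cv2.imwrite('pics/c4.png',np.hstack([k(t,215,315),k(s,200,300)]))
```

```text
d [118.9   0.6  79.6] turn None now [ 0.6238 -0.2659  0.1425] tooly 30.45 q6 0.636 F [0.4 0.4 0.9] M [ 0.    0.03 -0.01] grip 0.762 0.0 t 22.35
```

View pics/c4.png

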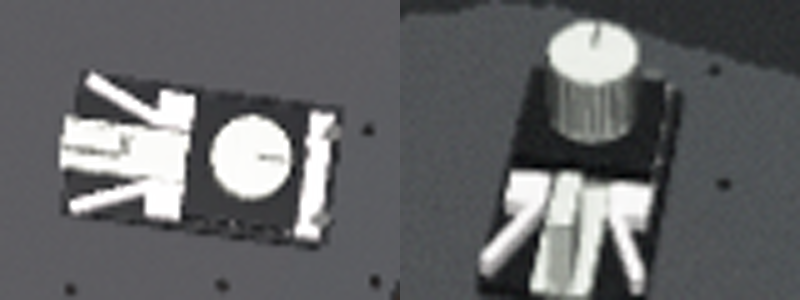

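The index line now points right in the top crop, from (252,157) to (288,157). It pointed up before, so the cap has turned about 92° and then stopped. The cap has also dropped about 1.2 px in the side view, and the gauge is still home. I'll go back and grip again.

Emit:
send_rows --motion '[[[40,0,0,0,60],[80,0,0,0,60],[110,0.3,0,0,60],[119,0.6,0,0,60],[119,0.6,20,0,60],[119,0.6,55,0,60],[119,0.6,74,0,60],[119,0.6,79,0,60],[119,0.6,79,0,60],[119,0.6,79,0,255],[119,0.6,79,0,255],[119,0.6,79,0,255],[119,0.6,79,0,255],[119,0.6,79,0,255],[119,0.6,79,0,255],[119,0.6,79,0,255]]]'

```text
t: 24.45
tcp_pos: [0.5647, -0.1641, 0.0655]
tool_rot: [1.56, 2.725, -0.002]
wrist_force: [-3.6, -1.8, 5.7]
grip_width: 0.427
grasp_force: 39.8
```

```bash
python3 -c "
from h import *
go(.5640,-.1630,.063,-9.5)"
```

```text
d [ 1.3 -0.   2.5] turn 39.937944788608 now [ 0.5647 -0.1641  0.0655] tooly 30.44 q6 0.757 F [-3.6 -1.8  5.7] M [-0.34  0.63  0.07] grip 0.427 39.8 t 24.45
```

Emit:
send_rows --motion '[[[0,0,0,4,255],[0,0,0,8,255],[0,0,0,8,255],[0,0,0,8,255],[0,0,0,8,255]]]'

```text
t: 25.08
tcp_pos: [0.5651, -0.1663, 0.0655]
tool_rot: [1.745, 2.607, -0.008]
wrist_force: [-1.4, -10.6, 2.3]
grip_width: 0.434
grasp_force: 39.9
```

```bash
python3 -c "
from h import *
go(.5640,-.1630,.063,-9.5)"
```

```text
d [3.5 0.2 2.5] turn 31.915514366641418 now [ 0.5651 -0.1663  0.0655] tooly 22.42 q6 0.896 F [ -1.4 -10.6   2.3] M [-2.11  0.42  0.49] grip 0.434 39.9 t 25.075
```

The stop is confirmed again. I'll release, re-centre, grip without load and back off.

Emit:
send_rows --motion '[[[0,0,0,0,110],[0,0,0,0,110],[0,0,0,0,110]]]'

```text
t: 25.45
tcp_pos: [0.5648, -0.1632, 0.0642]
tool_rot: [1.746, 2.612, 0.0]
wrist_force: [0.1, 0.3, -0.2]
grip_width: 0.569
grasp_force: 0.0
```

```bash
python3 -c "
from h import *
go(.5638,-.1630,.063,-9.5)"
```

```text
d [ 0.5 -0.8  1.2] turn 31.97462536419772 now [ 0.5648 -0.1632  0.0642] tooly 22.47 q6 0.897 F [ 0.1  0.3 -0.2] M [ 0.01 -0.02 -0.01] grip 0.569 0.0 t 25.45
```

Emit:
send_rows --motion '[[[0.5,-0.8,0.5,0,110],[0.5,-0.8,0.5,0,110],[0.5,-0.8,0.5,0,255],[0.5,-0.8,0.5,0,255],[0.5,-0.8,0.5,0,255],[0.5,-0.8,0.5,0,255],[0.5,-0.8,0.5,0,255]]]'

```text
t: 26.32
tcp_pos: [0.5637, -0.1632, 0.0637]
tool_rot: [-1.746, -2.612, -0.0]
wrist_force: [-1.5, 0.5, 2.9]
grip_width: 0.432
grasp_force: 40.0
```

```bash
python3 -c "
from h import *
go(.5638,-.1630,.063,-9.5)"
```

```text
d [0.1 0.2 0.7] turn 31.960764954997416 now [ 0.5637 -0.1632  0.0637] tooly 22.46 q6 0.897 F [-1.5  0.5  2.9] M [0.2  0.44 0.03] grip 0.432 40.0 t 26.325
```

Emit:
send_rows --motion '[[[0,0,0,-6,255],[0,0,-0.4,-15,255],[0,0,-0.7,-24,255],[0,0,-0.9,-33,255],[0,0,-1.2,-42,255],[0,0,-1.4,-51,255],[0,0,-1.7,-60,255],[0,0,-1.9,-69,255],[0,0,-2.2,-78,255],[0,0,-2.4,-86,255],[0,0,-2.5,-90,255],[0,0,-2.5,-90,255],[0,0,-2.5,-90,255]]]'

```text
t: 27.95
tcp_pos: [0.5646, -0.1611, 0.0662]
tool_rot: [-0.614, 3.078, 0.007]
wrist_force: [1.3, 8.8, 2.7]
grip_width: 0.431
grasp_force: 40.1
```

Run:
```python
from h import *
go(.5638,-.1630,.063,-9.5)
t=shot('top','a5.png');s=shot('side','b5.png')
k=lambda i,r,k:cv2.resize(i[r:r+60,k:k+80,::-1],(400,300),interpolation=cv2.INTER_CUBIC)
cv2.imwrite('pics/c5.png',np.hstack([k(t,215,315),k(s,200,300)]))
```

```text
d [ 1.5 -1.5  3.2] turn -57.94266663726066 now [ 0.5646 -0.1611  0.0662] tooly 112.56 q6 -0.674 F [1.3 8.8 2.7] M [ 1.72 -0.36  0.09] grip 0.431 40.1 t 27.95
```

View pics/c5.png

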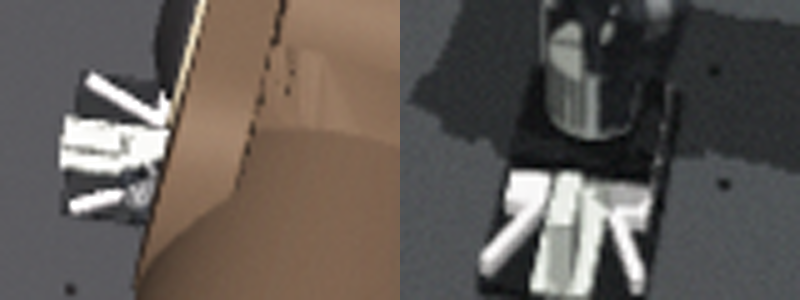

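In the side view the index line points left at crop (555–580,42), as it did at the start. I'll release briefly to check the angle clearly and relieve the side load.

Emit:
send_rows --motion '[[[0,0,0,0,60],[0,0,0,0,60],[0,0,0,0,60],[0,0,-20,0,60],[0,0,-60,0,60],[0,-30,-80,0,60],[0,-80,-80,0,60],[0,-120,-80,0,60],[0,-120,-80,0,60],[0,-120,-80,0,60]]]'

```text
t: 29.3
tcp_pos: [0.6092, -0.274, 0.1456]
tool_rot: [0.611, -3.081, -0.001]
wrist_force: [1.0, -0.3, 0.2]
grip_width: 0.769
grasp_force: 0.0
```

Run:
```python
from h import *
go(.5638,-.1630,.064,None)
t=shot('top','a6.png')
a,b,t=[cv2.imread(f'pics/{f}.png') for f in('top0','a3','a6')]
k=lambda i:cv2.resize(i[234:259,353:378],(266,266),interpolation=cv2.INTER_CUBIC)
cv2.imwrite('pics/c6.png',np.hstack([k(a),k(b),k(t)]))
for i in(a,b,t):
    g=i.min(2).astype(float)[234:259,353:378]; m=(g>140).astype(np.uint8)
    cn=max(cv2.findContours(m,0,1)[0],key=cv2.contourArea); h=cv2.convexHull(cn)
    (cx,cy),_=cv2.minEnclosingCircle(h); yy,xx=np.mgrid[:25,:25]; rr=np.hypot(xx-cx,yy-cy)
    # dark weight inside the disc
    w=np.clip(235-g,0,None)*(rr<6.3); w[w<15]=0
    print(cx+353,cy+234,"angle(ccw from right)",np.degrees(np.arctan2(-(w*(yy-cy)).sum(),(w*(xx-cx)).sum())).round(1))
```

```text
d [ -0.5 119.8  81.7] turn None now [ 0.6092 -0.274   0.1456] tooly 112.43 q6 -0.814 F [ 1.  -0.3  0.2] M [ 0.03  0.01 -0.01] grip 0.769 0.0 t 29.3
365.0 245.90625 angle(ccw from right) 91.0
364.75 246.0 angle(ccw from right) -0.0
364.68918895721436 245.8783779144287 angle(ccw from right) 79.1
```

View pics/c6.png

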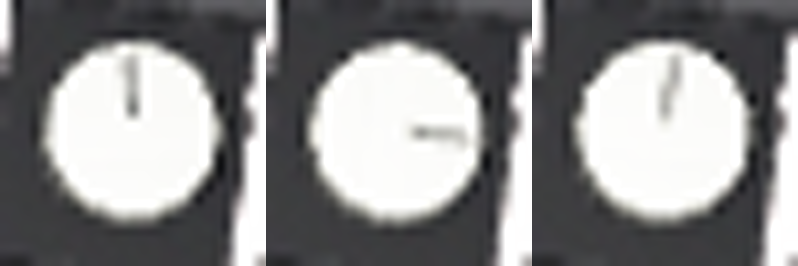

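The line angles are 91° at the start, about −2° at the stop and 79° now. That makes the cap about 1.42 rad off its stop, which is within tolerance but low. I'll grip again and add roughly 10°.

Emit:
send_rows --motion '[[[0,40,0,0,60],[0,80,0,0,60],[-0.5,110,0,0,60],[-0.5,120,0,0,60],[-0.5,120,20,0,60],[-0.5,120,55,0,60],[-0.5,120,75,0,60],[-0.5,120,81,0,60],[-0.5,120,81,0,60],[-0.5,120,81,0,255],[-0.5,120,81,0,255],[-0.5,120,81,0,255],[-0.5,120,81,0,255],[-0.5,120,81,0,255],[-0.5,120,81,0,255],[-0.5,120,81,0,255]]]'

```text
t: 31.35
tcp_pos: [0.5642, -0.1612, 0.0667]
tool_rot: [-0.613, 3.079, 0.005]
wrist_force: [-3.7, 7.0, 7.3]
grip_width: 0.437
grasp_force: 39.8
```

```bash
python3 -c "
from h import *
go(.5638,-.1630,.064,-9.5)"
```

```text
d [ 1.1 -1.5  2.7] turn -57.97408301161522 now [ 0.5642 -0.1612  0.0667] tooly 112.53 q6 -0.673 F [-3.7  7.   7.3] M [ 1.57  0.67 -0.03] grip 0.437 39.8 t 31.35
```

Emit:
send_rows --motion '[[[0,0,0,-4,255],[0,0,-0.1,-8,255],[0,0,-0.2,-12,255],[0,0,-0.2,-12,255],[0,0,-0.2,-12,255],[0,0,-0.2,-12,255]]]'

```text
t: 32.1
tcp_pos: [0.5641, -0.161, 0.067]
tool_rot: [-0.932, 2.998, 0.006]
wrist_force: [-4.0, 9.2, 7.4]
grip_width: 0.431
grasp_force: 39.9
```

Run:
```python
from h import *
go(.5638,-.1630,.064,-9.5)
s=shot('side','b7.png')
b=cv2.imread('pics/side0.png')
k=lambda i:cv2.resize(i[195:240,315:360],(390,390),interpolation=cv2.INTER_CUBIC)
cv2.imwrite('pics/c7.png',np.hstack([k(b),k(s[...,::-1])]))
```

```text
d [ 1.4 -1.5  3. ] turn -45.960672759591375 now [ 0.5641 -0.161   0.067 ] tooly 124.54 q6 -0.883 F [-4.   9.2  7.4] M [1.69 0.85 0.04] grip 0.431 39.9 t 32.1
```

View pics/c7.png

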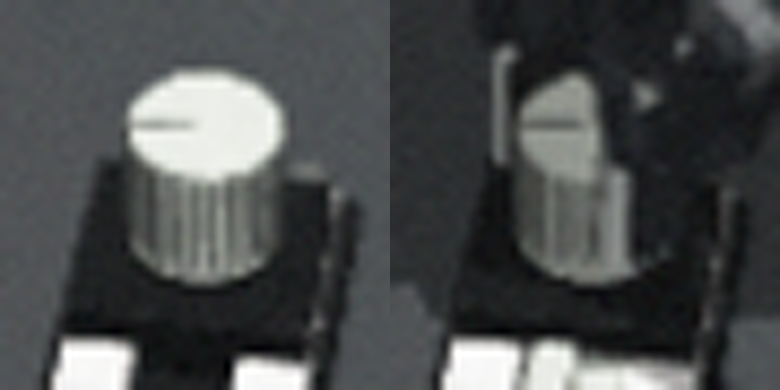

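The index line matches its starting direction of 91°, which puts the cap about 1.6 rad off the stop, and the gripper is holding it at 40 N. Handing in.

```bash
python3 -c "
from workcell import bot
print(bot.hand_in())"
```

```text
the job is handed in; nothing more can be done
None
```

The job is handed in, with no verdict returned: the narrow gauge is home against the end stop, and the cap was screwed to its stop, backed off about 1.6 rad and is held at about 40 N.

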